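# Lock the scale and present the weighed ball

### The job

On the portion scale, press the green key and then the yellow key, one at a time, each fully down and let up again, while the dish stays on the platter; do not press the red key. Then take the blue dish by its wooden grip, lift it straight up well clear of the platter and only then turn it a quarter turn clockwise (seen from above), so that its brass lip points squarely to the scale's key end, keeping it level so that the loose steel ball stays in the middle. Finish while holding the dish still and level like this, some 5 to 15 cm above the platter and still over it; do not put it down, do not touch the ball and leave the jigger, lemon and little bowl alone.

Things in the scene. Friction and masses are not known exactly. Their poses are not given: they have to be found in the camera images.
- scale: black portion scale, fixed, 150 (x) x 340 (y) mm; origin under its centre on the worktop, z up; its +y end (robot's left) carries three keys, its -y end the round steel platter 136 mm across, top 40 mm above the worktop; its -x side faces the robot; stands turned up to 12 degrees either way
- platter (a point): centre of the top of the platter, 90 mm to the -y side of the scale's origin; axes as the scale's
- key_green_top (a point): point at the centre of the top of the green key of the scale, round and sprung, 26 mm across; its top stands 46.5 mm above the worktop; the three keys sit 42 mm apart in a row along y on the left half of the scale, 20 mm to the front of its middle line and 50, 92 and 134 mm to the left of its origin, a grey display behind them; any colour may be in any of the three places
- key_yellow_top (a point): point at the centre of the top of the yellow key of the scale, round and sprung, 26 mm across; its top stands 46.5 mm above the worktop; the three keys sit 42 mm apart in a row along y on the left half of the scale, 20 mm to the front of its middle line and 50, 92 and 134 mm to the left of its origin, a grey display behind them; any colour may be in any of the three places
- key_red_top (a point): point at the centre of the top of the red key of the scale, round and sprung, 26 mm across; its top stands 46.5 mm above the worktop; the three keys sit 42 mm apart in a row along y on the left half of the scale, 20 mm to the front of its middle line and 50, 92 and 134 mm to the left of its origin, a grey display behind them; any colour may be in any of the three places
- key_green (a joint): travel of the green key in m: 0 up, 0.006 fully down; it springs back by itself and takes about 4 N fully down; counted as pressed beyond 0.004
- key_yellow (a joint): travel of the yellow key in m: 0 up, 0.006 fully down; it springs back by itself and takes about 4 N fully down; counted as pressed beyond 0.004
- key_red (a joint): travel of the red key in m: 0 up, 0.006 fully down; it springs back by itself and takes about 4 N fully down; counted as pressed beyond 0.004
- dish_grip (a point): centre of the dish's wooden grip, a bar 15 mm thick (dish x) x 66 mm long (dish y) x 22 mm high on top of a brass bail over the middle of the dish, 100 mm above the dish's underside; take it from above with the fingers closing along dish x, its mass hangs straight below; 47 mm free between bar and ball; axes are the dish's own: z up, lip at -x.
- dish_lip (a point): outer end of the dish's brass pouring lip, 90 mm from the dish's middle along its -x and 32 mm above its underside; axes are the dish's. At the start the dish stands within 9 mm of the platter's middle, lip towards the scale's -x side (the robot) within 7 degrees; at the end the lip points to the scale's +y
- dish_seat (a point): middle of the dish's inside, 10 mm above its underside, where the ball lies; flat over 16 mm, then rising ever steeper to the rim, from about 8 to 22 degrees. The blue dish is 156 mm across, 32 mm high without the bail, about 0.24 kg; the thin brass bail arms rise from its rim at dish +y and -y
- ball_center (a point): centre of the loose polished steel ball, 32 mm across, about 0.1 kg, lying in the middle of the dish
- jigger_mid (a point): brass double jigger 44 mm across, 91 mm high, half-way up; bystander
- lemon_mid (a point): lemon 55 x 75 x 55 mm, half-way up; bystander
- pinch_bowl_mid (a point): small speckled bowl 70 mm across, 31 mm high, half-way up; bystander

How it is judged (in metres and radians):
On the way, in this order (a step that is already met when the one before it is completed fails the run):
1. the green key is pressed down alone, the dish standing on the platter (value of joint key_green above 0.004 m and value of joint each of key_yellow, key_red below 0.002 m and contact force between dish and scale above 0.5 N and horizontal distance between dish_seat and platter below 0.03 m), for 0.02 s.
2. the yellow key is pressed down alone, the green one up again, the dish still on the platter (value of joint key_yellow above 0.004 m and value of joint each of key_green, key_red below 0.002 m and contact force between dish and scale above 0.5 N and horizontal distance between dish_seat and platter below 0.03 m), for 0.02 s.
3. the dish is lifted more than 30 mm clear of the platter, before it has been turned by more than 35 degrees, the keys up (z of dish_seat in the frame of platter above 0.04 m and angle between the x axis of dish_grip and the x axis of scale, either way round below 0.6 rad and x of dish_lip in the frame of platter below -0.02 m and value of joint each of key_green, key_yellow below 0.002 m), for 0.1 s.
At the end, for the whole second after the job is handed in: The fingers hold the dish 40 to 200 mm clear above the platter, its middle within 80 mm of the platter's in plan, its lip pointing to the scale's key end (+y) within 9 degrees, tilted less than 7 degrees and still, resting on nothing; the ball lies in it within 16 mm of the middle; all keys are up (z of dish_seat in the frame of platter between 0.05 and 0.21 m and horizontal distance between dish_seat and platter below 0.08 m and angle between the x axis of dish_grip and the y axis of scale, either way round below 0.16 rad and y of dish_lip in the frame of platter above 0 m and angle between dish_grip's own z axis and vertical below 0.12 rad and horizontal distance between ball_center and dish_seat below 0.016 m and z of ball_center in the frame of dish_seat below 0.025 m and contact force between the fingers and dish above 1 N and contact force between dish and scale below 0.1 N and linear speed of dish below 0.03 m/s and angular speed of dish below 0.1 rad/s and value of joint each of key_green, key_yellow, key_red below 0.002 m); the arm keeps its last pose, push and grip.
It fails at once if the red key is pressed, or the green and yellow keys together (value of joint key_red above 0.003 m or value of joint each of key_green, key_yellow above 0.003 m).
It fails at once if the ball strays more than 30 mm from the middle of the dish (horizontal distance between ball_center and dish_seat above 0.03 m).
It fails at once if the dish is tilted by more than 14 degrees (angle between dish_grip's own z axis and vertical above 0.25 rad).
It fails at once if the ball is touched by the robot (contact force between any of the fingers, the arm and ball above 0.3 N).
It fails at once if the jigger, the lemon or the little bowl is pushed away by more than 20 mm (distance of any of jigger_mid, lemon_mid, pinch_bowl_mid from where it was at the start of the episode above 0.02 m).
It also fails if it takes over 54 s, if anything falls off the work surface, if the arm or the gripper's body presses on something with over 40 N, if the wrist force passes 120 N, or if a joint passes its speed limit or range.

### The arm

A 6-joint arm with a two-finger parallel gripper is mounted at the origin on a cart in front of the work surface, level with it; the furniture and walls round the work are solid. World frame = base frame: x ahead of the robot, y to its left, z up, the work surface at z = 0. Lengths are in m, angles in degrees, forces in N, time in s.
With the tool pointing down it reaches from about 0.3 to 0.775 m from the base axis. Payload 14.6 kg.
Tool frame: the origin (TCP) lies at the very end of the fingers, on their centre line; the grasp point (between the pads) lies 19 mm behind it (manip.pinch_z is the distance from the TCP to the grasp point, in m); z points along the fingers, y is the line along which they close (so a half turn about z gives the same grasp; the last joint's range is limited). The gripper opens to 85 mm and grips with 20 to 120 N. Pads are 22 mm wide; open, the fingers measure 114 mm over their backs; the gripper's body (76 mm by 85 mm) begins 54 mm behind the grasp point. The pads swing forward as they close: fully open they stand 13 mm farther back than shut.
Start: joints at [-77.842, 17.183, 87.147, -0, 75.671, -3.816], TCP at [0.151, -0.529, 0.231] pointing down, gripper open.
Joint ranges: [-173.82, 173.82], [-45.26, 126.66], [13.44, 144.39], [-59.66, 239.66], [0, 175.72], [-146.38, 146.38]. Speed limits (degrees/s): [127.2, 127.2, 147.25, 180, 180, 180].

### API

Orientations are given as a 3x3 rotation matrix whose columns are the frame's x, y, z axes.
In Python, from bench import status, eyes, workorder, manip gives the robot as it stands.
- The arm moves only by the tool jog_arm, never from a script. Its argument "targets" is a list that holds one entry, the list of rows, each a list of 4 numbers: the shift along the tool's x, y, z in mm, then the turn about the tool's z in rad. In form: [[[dx, dy, dz, turn], ...]]. A call has 1 to 20 rows; each row is the pose to reach, as a shift and turn from the pose commanded when the call began, along the tool's axes at that moment; what a row does not reach only later rows make up. A row lasts 1/12 s, in which the tool goes at most 41.7 mm and 7.16 degrees, less where a joint would pass 70% of its speed; a pose out of reach is approached as far as the arm can. A call with a gripper value outside its range is refused whole. "fingers" is the opening, from 0 (shut) to 1 (fully open), set as the call begins (left out, the last holds). The fingers move at their own pace and stop on an object; the grip force is fixed at half the most. Time passes only in rows, so rows that repeat a pose let the fingers close. It gives the time, the measured TCP pose, the force, the opening and the grip force at its end, in the units of the state.
- status.read_state(): the state, without advancing time (a new reading comes with each control period).
- eyes.get_image(name): name is "scene" or "top"; returns the picture (400x640x3 uint8, red, green, blue); there is no depth.
- eyes.calibration(name): a dict with "camera_matrix" (3x3 intrinsics, pixels), "dist" ([k1, k2, p1, p2, k3] as OpenCV has them; the pictures are not rectified), "position" and "rotation" of the camera in the world. Camera axes: x right, y up, looking along -z (the intrinsics and any distortion apply to the point x, -y, -z); pixel columns grow to the right and rows downward; lengths in m; the calibration is good to about 2 mm. A picture is of the moment at which its call begins. calibration takes no time and is no camera call.
- workorder.finish_job(): hands the job in; it is judged then, once.
The state is a dict: "t": time; "joints": joint angles; "qvel": joint speeds; "joint_torque": joint torques, N m; "tcp_pos": TCP position; "orientation": TCP orientation; "wrist_force": force on the tool from outside, world axes, zero at the start; "torque": the same for the moment, N m; "width": finger opening in m; "grip_force": force on a finger pad.
Only numpy, scipy, OpenCV 4.12 (cv2) and the standard library are available. Lean on these libraries where they do the work, as an engineer would, in place of code of your own. Each camera call takes 0.05 s, during which the arm holds its last target. There are 200 camera calls.

## Working session

There is one attempt and no reset: what is moved stays moved. The work goes in short steps, Python scripts to look and compute and a tool call to move; the robot and the scene stay as the last step left them, time stands still between calls to the robot, and variables do not carry over. Pictures are saved under pics/ and viewed, at most 10 in all, crops included, and the job is handed in when it is done.

Besides the shell and the picture viewer there is one more tool, called after "Call:" by a JSON object that holds its "api" and its "payload", one argument or row to a line. jog_arm: Moves the arm, as the interface text tells. Its arguments: {"type":"object","properties":{"targets":{"type":"array"},"fingers":{"type":"number"}},"required":["targets"]}

```bash
mkdir -p pics; ls
python3 - <<'E'
from bench import status, eyes, manip
import cv2, json
for n in ("scene","top"):
    im=eyes.get_image(n); cv2.imwrite(f"pics/{n}0.png",im[:,:,::-1])
    print(n,eyes.calibration(n))
print(status.read_state())
E
```

```text
pics
scene {'camera_matrix': array([[519.91771845,   0.        , 318.98180887],
       [  0.        , 519.91771845, 195.39208865],
       [  0.        ,   0.        ,   1.        ]]), 'dist': array([-0.03314829,  0.        ,  0.        ,  0.        ,  0.        ]), 'position': array([-0.20764633,  0.91537419,  1.05869222]), 'rotation': array([[-0.81725324,  0.34070624, -0.46477563],
       [-0.57601355, -0.50741485,  0.64088888],
       [-0.01747922,  0.79148558,  0.61093785]])}
top {'camera_matrix': array([[414.07285488,   0.        , 320.04795703],
       [  0.        , 414.07285488, 199.36173569],
       [  0.        ,   0.        ,   1.        ]]), 'dist': array([-0.00365104,  0.        ,  0.        ,  0.        ,  0.        ]), 'position': array([ 0.37672065, -0.07530223,  1.39594493]), 'rotation': array([[ 0.00945208,  0.99064403, -0.13614351],
       [-0.99994983,  0.00891271, -0.00457074],
       [-0.00331457,  0.13617988,  0.99067858]])}
{'t': 0.1, 'joints': array([-7.78424726e+01,  1.72145484e+01,  8.71761191e+01,  6.47665330e-04,
        7.56693084e+01, -3.81505138e+00]), 'qvel': array([ 0.00043542, -0.10193967, -0.10550421,  0.03435193, -0.11484393,
        0.13954405]), 'joint_torque': array([ 4.05481289e-03, -5.44381535e+01, -3.62371266e+01,  4.31383501e-05,
        3.02321932e-03,  4.01675868e-05]), 'tcp_pos': array([ 0.15131285, -0.52856818,  0.23076252]), 'orientation': array([[ 9.61394283e-01,  2.75174469e-01, -2.09744711e-04],
       [ 2.75174537e-01, -9.61393739e-01,  1.02560574e-03],
       [ 8.05732632e-05, -1.04372790e-03, -9.99999452e-01]]), 'wrist_force': array([ 0.31741437, -0.07891252, -0.31237357]), 'torque': array([ 0.05746716, -0.05082145, -0.02215082]), 'grip_force': 0.0, 'width': 0.08558606380079105}
```

View pics/top0.png

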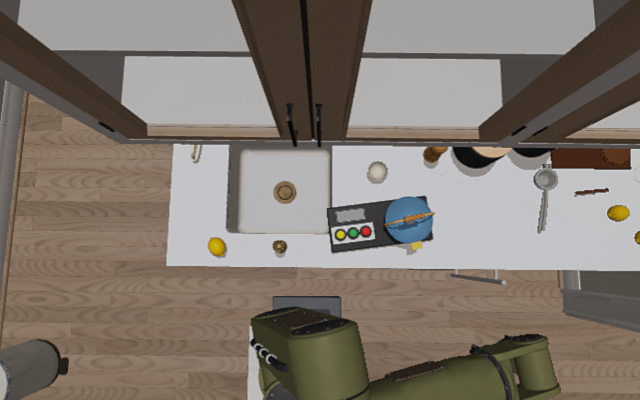

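View pics/scene0.png

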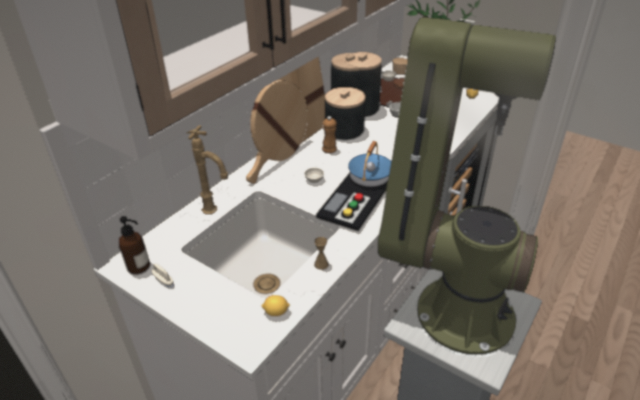

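The top view shows the scale's outline at about (328–433, 196–251). The keys are yellow (340,234), green (353,233) and red (366,231), and the dish is at (409,219) with its lip at about (417,246). I'll enlarge that area.

Run:
```python
import cv2
im=cv2.imread("pics/top0.png")[180:265,320:445]
cv2.imwrite("pics/crop.png",cv2.resize(im,None,fx=6.4,fy=6.4,interpolation=cv2.INTER_CUBIC))
im=cv2.imread("pics/scene0.png")[130:235,310:430]
cv2.imwrite("pics/crop2.png",cv2.resize(im,None,fx=5.5,fy=5.5,interpolation=cv2.INTER_CUBIC))
```

```text
(no output)
```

View pics/crop.png

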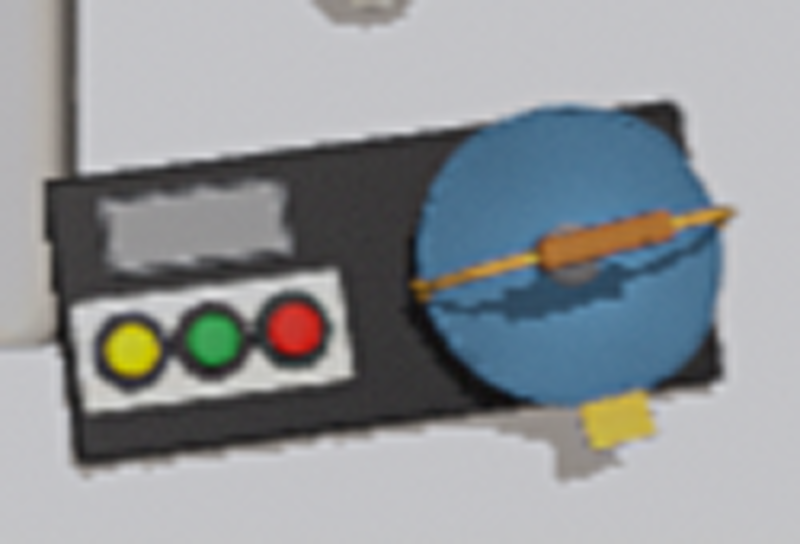

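View pics/crop2.png

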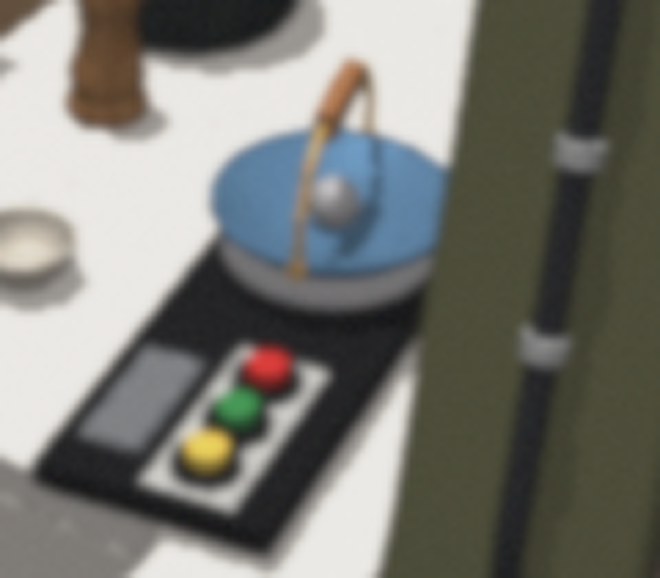

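The crop gives keys at Y(132,349), G(212,339) and R(296,328), the dish rim centre near (568,256), the grip from (543,252) to (675,227), and the lip end near (622,445). In the scene crop the keys are R(269,367), G(239,408) and Y(207,450), with the grip centre near (341,93).

```bash
cat > h.py <<'E'
import numpy as np, cv2
from bench import eyes, status
def cam(n):
    c=eyes.calibration(n); R=c["rotation"]@np.diag([1,-1,-1]); return c,R
def ray(n,uv):
    c,R=cam(n); p=cv2.undistortPoints(np.array([[uv]],float),c["camera_matrix"],c["dist"])[0,0]
    return c["position"],R@np.array([p[0],p[1],1])
def at_z(n,uv,z):
    o,d=ray(n,uv); return o+d*(z-o[2])/d[2]
def proj(n,P):
    c,R=cam(n); return cv2.projectPoints(np.atleast_2d(P).astype(float),cv2.Rodrigues(R.T)[0],-R.T@c["position"],c["camera_matrix"],c["dist"])[0][:,0]
T=lambda u,v:((u+.5)/6.4-.5+320,(v+.5)/6.4-.5+180)
S=lambda u,v:((u+.5)/5.5-.5+310,(v+.5)/5.5-.5+130)
E
python3 - <<'E'
from h import *
from scipy.optimize import least_squares
np.set_printoptions(precision=4,suppress=True)
kt=[T(132,349),T(212,339),T(296,328)]; ks=[S(207,450),S(239,408),S(269,367)]
for a,b in zip(kt,ks): print(at_z("top",a,.0465),at_z("scene",b,.0465))
def w(p,x,y,z): c,s=np.cos(p[2]),np.sin(p[2]); return np.array([p[0]+c*x-s*y,p[1]+s*x+c*y,z])
K=[(-.02,y,.0465) for y in (.134,.092,.05)]
co=[T(47,183),T(678,103),T(718,377),T(80,462)]; C=[(.075,.17),(.075,-.17),(-.075,-.17),(-.075,.17)]
def f(p):
    P=[w(p,*k) for k in K]; Q=[w(p,*c,p[3]) for c in C]
    return np.r_[(proj("top",P)-kt).ravel(),(proj("scene",P)-ks).ravel(),(proj("top",Q)-co).ravel()]
r=least_squares(f,[.5,-.2,0,.03]); p=r.x; print("scale",p,np.degrees(p[2]),"res",r.fun.round(1))
for k in K+[(0,-.09,.04)]: print(w(p,*k))
print("rim c",at_z("top",T(568,256),.072),"r",at_z("top",T(415,256),.072)[1]-at_z("top",T(722,256),.072)[1])
a,b=at_z("top",T(543,252),.145),at_z("top",T(675,227),.145);print("grip",(a+b)/2,np.linalg.norm(a-b),np.degrees(np.arctan2(-(b-a)[0],-(b-a)[1])),at_z("scene",S(341,93),.14))
f1,f2=at_z("top",T(420,290),.072),at_z("top",T(730,212),.072);print("bail",f1,f2,(f1+f2)/2)
print("lip",at_z("top",T(622,445),.072), "ball", at_z("scene",S(336,202),.066))
s=status.read_state();print(s["orientation"])
E
```

```text
[ 0.4487 -0.1357  0.0465] [ 0.4444 -0.1291  0.0465]
[ 0.4542 -0.1763  0.0465] [ 0.4496 -0.1707  0.0465]
[ 0.4601 -0.219   0.0465] [ 0.4555 -0.2124  0.0465]
scale [ 0.4865 -0.2655  0.1371  0.0106] 7.85374950020852 res [-0.1  0.1  0.2  0.  -0.1  0.1  0.  -1.6 -0.1 -1.6 -0.1 -1.5 -1.6 -0.1
 -0.5 -0.3  0.6  1.1 -1.   0.9]
[ 0.4483 -0.1355  0.0465]
[ 0.4541 -0.1771  0.0465]
[ 0.4598 -0.2187  0.0465]
[ 0.4988 -0.3546  0.04  ]
rim c [ 0.4958 -0.3527  0.072 ] r 0.1536408884011336
grip [ 0.4973 -0.357   0.145 ] 0.06394838171077652 -11.224094490975633 [ 0.4991 -0.3596  0.14  ]
bail [ 0.4781 -0.2784  0.072 ] [ 0.5187 -0.4344  0.072 ] [ 0.4984 -0.3564  0.072 ]
lip [ 0.4021 -0.3776  0.072 ] ball [ 0.4954 -0.3536  0.066 ]
[[ 0.9614  0.2752 -0.0002]
 [ 0.2752 -0.9614  0.001 ]
 [ 0.0001 -0.001  -1.    ]]
```

Sizes check out: rim 154 mm against 156, grip 64 mm against 66, key pitch about 42 mm. The scale is turned +7.9° and the dish about +14°. I'll shut the fingers and move above the green key, turning to the grasp yaw on the way.

Call:
{"api": "jog_arm", "payload": {
  "targets": [
    [[387, -257, 30, -1.536], [387, -257, 30, -1.536], [387, -257, 30, -1.536], [387, -257, 30, -1.536], [387, -257, 30, -1.536], [387, -257, 30, -1.536], [387, -257, 30, -1.536], [387, -257, 30, -1.536], [387, -257, 30, -1.536], [387, -257, 30, -1.536], [387, -257, 30, -1.536], [387, -257, 30, -1.536], [387, -257, 30, -1.536], [387, -257, 30, -1.536], [387, -257, 130, -1.536], [387, -257, 130, -1.536], [387, -257, 130, -1.536], [387, -257, 130, -1.536], [387, -257, 130, -1.536], [387, -257, 130, -1.536]]
  ],
  "fingers": 0
}}

```text
t: 1.77
tcp_pos: [0.4533, -0.1758, 0.1029]
orientation: [[-0.24, 0.971, 0.002], [0.971, 0.24, -0.001], [-0.001, 0.002, -1.0]]
wrist_force: [0.2, 0.3, 0.0]
width: -0.0002
grip_force: 0.0
```

Run:
```python
from h import *
s=status.read_state();print(s["tcp_pos"],s["orientation"].round(4),s["wrist_force"],s["joints"].round(1),s["t"],s["width"])
a=eyes.get_image("top")[180:265,320:445,::-1];b=eyes.get_image("scene")[130:235,310:430,::-1]
a=cv2.resize(a,(400,272),interpolation=cv2.INTER_CUBIC);b=cv2.resize(b,(400,350),interpolation=cv2.INTER_CUBIC)
c=np.zeros((350,800,3),np.uint8);c[:272,:400]=a;c[:,400:]=b;cv2.imwrite("pics/k1.png",c)
```

```text
[ 0.45331958 -0.17580934  0.10287567] [[-2.403e-01  9.707e-01  2.000e-03]
 [ 9.707e-01  2.403e-01 -9.000e-04]
 [-1.400e-03  1.700e-03 -1.000e+00]] [0.22022605 0.34226355 0.00306517] [-25.5  17.9 104.9  -0.   57.  -39.4] 1.7667 -0.0001551802842490546
```

View pics/k1.png

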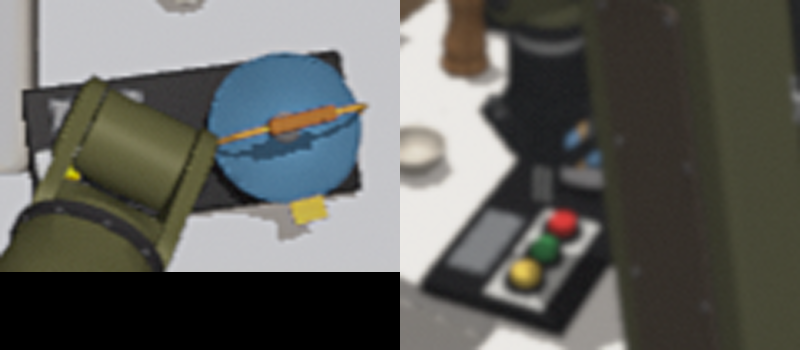

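The top view shows the wrist over the keys with the dish undisturbed. In the scene half the fingertip is at about (543,200), right above the green key at (545,248). I'll check this against the projection.

Run:
```python
from h import *
s=status.read_state()
q=lambda P:(proj("scene",P)[0]-[310,130]+.5)*3.3333+[400,0]
p=s["tcp_pos"]; print(q(p), q([p[0],p[1],.0465]), q([.448,-.1355,.0465]))
```

```text
[545.93770545 195.20877914] [544.56301471 243.39794778] [526.22471503 267.96026697]
```

The projected tip is (546,195), so the scene camera carries the same small bias at the tip and at the keys, and the top-view estimate stands. Pressing green.

Call:
{"api": "jog_arm", "payload": {
  "targets": [
    [[0, 0, 30, 0], [0, 0, 50, 0], [0, 0, 55, 0], [0, 0, 58, 0], [0, 0, 60, 0], [0, 0, 61, 0], [0, 0, 61.5, 0], [0, 0, 61.5, 0], [0, 0, 61.5, 0], [0, 0, 61.5, 0]]
  ]
}}

```text
t: 2.7
tcp_pos: [0.4532, -0.1754, 0.0405]
orientation: [[-0.242, 0.97, 0.001], [0.97, 0.242, -0.001], [-0.001, 0.001, -1.0]]
wrist_force: [-1.5, 0.9, 7.1]
width: 0.0
grip_force: 3.5
```

It read 7 N at z 0.0405, so green is fully down. Releasing it and moving on to yellow.

Call:
{"api": "jog_arm", "payload": {
  "targets": [
    [[0, 0, -5, 0], [0, 0, -15, 0], [0, 0, -35, 0], [0, 0, -35, 0], [20, 2, -35, 0], [40, 4.5, -35, 0], [40.5, 4.5, -35, 0], [40.5, 4.5, -35, 0], [40.5, 4.5, -20, 0], [40.5, 4.5, -8, 0], [40.5, 4.5, -4, 0], [40.5, 4.5, -2, 0], [40.5, 4.5, -1, 0], [40.5, 4.5, -0.5, 0], [40.5, 4.5, -0.5, 0], [40.5, 4.5, -0.5, 0]]
  ]
}}

```text
t: 4.03
tcp_pos: [0.4475, -0.1351, 0.0408]
orientation: [[-0.242, 0.97, 0.001], [0.97, 0.242, -0.0], [-0.001, 0.001, -1.0]]
wrist_force: [-2.0, -1.3, 3.6]
width: -0.0002
grip_force: 1.8
```

3.6 N at z 0.0408 means yellow is down. Releasing and rising, then opening partly and moving above the grip.

Call:
{"api": "jog_arm", "payload": {
  "targets": [
    [[0, 0, -5, 0], [0, 0, -15, 0], [0, 0, -50, 0], [0, 0, -90, 0], [0, 0, -130, 0], [0, 0, -170, 0], [0, 0, -180, 0], [0, 0, -180, 0], [0, 0, -180, 0]]
  ],
  "fingers": 0.6
}}

```text
t: 4.78
tcp_pos: [0.4472, -0.1346, 0.2205]
orientation: [[-0.242, 0.97, 0.001], [0.97, 0.242, -0.0], [-0.0, 0.001, -1.0]]
wrist_force: [-0.6, -0.4, -0.8]
width: 0.0513
grip_force: 0.0
```

Run:
```python
from h import *
s=status.read_state();print(s["tcp_pos"],s["t"],s["width"])
im=eyes.get_image("top")
big=cv2.resize(im[180:265,320:445],None,fx=8,fy=8,interpolation=cv2.INTER_CUBIC)
hsv=cv2.cvtColor(big,cv2.COLOR_RGB2HSV).astype(int)
q=lambda u,v:((u+.5)/8-.5+320,(v+.5)/8-.5+180)
def blob(m):
    n,l,st,c=cv2.connectedComponentsWithStats(m.astype(np.uint8)); i=1+np.argmax(st[1:,4]); return (l==i)
H,Sa,V=hsv[...,0],hsv[...,1],hsv[...,2]
print(hsv[int(241*1.25),int(607*1.25)],hsv[int(420*1.25),int(618*1.25)],hsv[int(140*1.25),int(560*1.25)],hsv[int(265*1.25),int(500*1.25)])
roi=np.zeros(H.shape,bool);roi[240:360,660:860]=1
bar=blob((H<16)&(Sa>120)&roi); y,x=np.nonzero(bar); r=cv2.minAreaRect(np.c_[x,y].astype(np.float32)); print(r)
B=cv2.boxPoints(r); W=np.array([at_z("top",q(*b),.148) for b in B]); print(W.round(4),W.mean(0), at_z("top",q(x.mean(),y.mean()),.148))
e=[W[i]-W[i-1] for i in range(4)]; L=max(e,key=np.linalg.norm); print("yaw",np.degrees(np.arctan(-L[0]/L[1])))
blue=blob((H>90)&(H<125)&(Sa>80)); c=max(cv2.findContours(blue.astype(np.uint8),0,1)[0],key=cv2.contourArea)
(cx,cy),ax,_=cv2.fitEllipse(cv2.convexHull(c)); print("rim",at_z("top",q(cx,cy),.072),ax)
lip=blob((H>20)&(H<35)&(Sa>100)&(np.arange(H.shape[0])[:,None]>440)&(np.arange(H.shape[1])[None]>600)); y,x=np.nonzero(lip); print("lip",at_z("top",q(x.mean(),y.mean()),.07),(x.min(),x.max(),y.min(),y.max()))
```

```text
[ 0.44717364 -0.13461006  0.22051626] 4.7833 0.051305612583099194
[ 15 176 172] [ 25 162 198] [103 123 145] [ 20 175 198]
((755.7020263671875, 299.0379638671875), (38.07594299316406, 175.6013641357422), 75.61860656738281)
[[ 0.4955 -0.3202  0.148 ]
 [ 0.5127 -0.3848  0.148 ]
 [ 0.4987 -0.3881  0.148 ]
 [ 0.4816 -0.3235  0.148 ]] [ 0.49714671 -0.35414691  0.148     ] [ 0.49633693 -0.35232874  0.148     ]
yaw 14.858145066933798
rim [ 0.471217   -0.36029941  0.072     ] (239.98651123046875, 382.4337158203125)
lip [ 0.41469014 -0.37562387  0.07      ] (np.int64(726), np.int64(816), np.int64(490), np.int64(560))
```

The bar measures 66.8 × 14.4 mm, matching its true size. Its centre is (0.497, −0.354), with yaw 14.8°. Going above it and stopping just short.

Call:
{"api": "jog_arm", "payload": {
  "targets": [
    [[-40, 0, 0, 0], [-80, -1.5, 0, 0], [-120, -2.5, 0, 0], [-160, -3.5, 0, -0.014], [-200, -4.5, 0, -0.014], [-225, -4.7, 0, -0.014], [-225, -4.7, 0, -0.014], [-225, -4.7, 20, -0.014], [-225, -4.7, 40, -0.014], [-225, -4.7, 50, -0.014], [-225, -4.7, 50, -0.014], [-225, -4.7, 50, -0.014]]
  ]
}}

```text
t: 5.83
tcp_pos: [0.497, -0.3538, 0.1698]
orientation: [[-0.255, 0.967, -0.001], [0.967, 0.255, 0.001], [0.001, -0.001, -1.0]]
wrist_force: [0.3, 0.5, -0.0]
width: 0.0514
grip_force: 0.0
```

Run:
```python
from h import *
s=status.read_state();print(s["tcp_pos"],s["t"],s["orientation"].round(3))
a=eyes.get_image("top")[170:270,340:460,::-1];b=eyes.get_image("scene")[110:220,310:430,::-1]
a=cv2.resize(a,(400,333),interpolation=cv2.INTER_CUBIC);b=cv2.resize(b,(400,367),interpolation=cv2.INTER_CUBIC)
c=np.zeros((367,800,3),np.uint8);c[:333,:400]=a;c[:,400:]=b;cv2.imwrite("pics/g1.png",c)
```

```text
[ 0.49695011 -0.35381593  0.16977614] 5.8333 [[-0.255  0.967 -0.001]
 [ 0.967  0.255  0.001]
 [ 0.001 -0.001 -1.   ]]
```

View pics/g1.png

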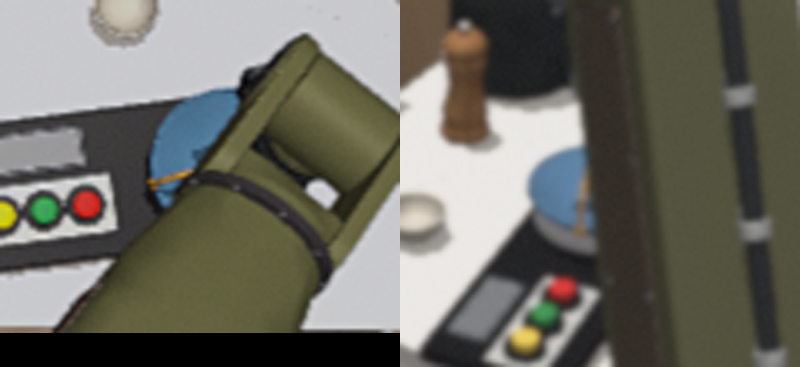

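Both views are blocked by the arm, but the dish and keys look undisturbed, and the TCP sits on the measured point. Descending to the bar.

Call:
{"api": "jog_arm", "payload": {
  "targets": [
    [[0, 0, 8, 0], [0, 0, 18, 0], [0, 0, 28, 0], [0, 0, 38, 0], [0, 0, 45, 0], [0, 0, 49, 0], [0, 0, 49, 0], [0, 0, 49, 0]]
  ]
}}

```text
t: 6.6
tcp_pos: [0.4971, -0.3543, 0.1212]
orientation: [[-0.255, 0.967, -0.0], [0.967, 0.255, 0.0], [0.0, -0.0, -1.0]]
wrist_force: [-0.2, -0.4, 0.2]
width: 0.0516
grip_force: 0.0
```

Call:
{"api": "jog_arm", "payload": {
  "targets": [
    [[0, 0, 0, 0], [0, 0, 0, 0], [0, 0, 0, 0], [0, 0, 0, 0], [0, 0, 0, 0], [0, 0, 0, 0], [0, 0, 0, 0], [0, 0, 0, 0], [0, 0, 0, 0], [0, 0, 0, 0]]
  ],
  "fingers": 0
}}

```text
t: 7.43
tcp_pos: [0.4973, -0.3544, 0.1219]
orientation: [[-0.255, 0.967, 0.001], [0.967, 0.255, -0.001], [-0.001, 0.001, -1.0]]
wrist_force: [-0.3, 0.3, 4.9]
width: 0.0141
grip_force: 60.2
```

The fingers stopped on the bar at 14 mm with 60 N of grip. Lifting smoothly.

Call:
{"api": "jog_arm", "payload": {
  "targets": [
    [[0, 0, -0.5, 0], [0, 0, -1.5, 0], [0, 0, -3.5, 0], [0, 0, -6.5, 0], [0, 0, -10.5, 0], [0, 0, -15.5, 0], [0, 0, -21, 0], [0, 0, -27, 0], [0, 0, -33, 0], [0, 0, -39, 0], [0, 0, -45, 0], [0, 0, -51, 0], [0, 0, -57, 0], [0, 0, -63, 0], [0, 0, -69, 0], [0, 0, -75, 0], [0, 0, -80.5, 0], [0, 0, -85, 0], [0, 0, -88, 0], [0, 0, -90, 0]]
  ]
}}

```text
t: 9.1
tcp_pos: [0.4971, -0.3543, 0.2117]
orientation: [[-0.255, 0.967, 0.0], [0.967, 0.255, -0.0], [-0.0, 0.0, -1.0]]
wrist_force: [0.0, -0.1, -3.4]
width: 0.0137
grip_force: 59.0
```

Call:
{"api": "jog_arm", "payload": {
  "targets": [
    [[0, 0, 0, 0], [0, 0, 0, 0], [0, 0, 0, 0], [0, 0, 0, 0], [0, 0, 0, 0], [0, 0, 0, 0], [0, 0, 0, 0], [0, 0, 0, 0]]
  ]
}}

```text
t: 9.77
tcp_pos: [0.4971, -0.3543, 0.2112]
orientation: [[-0.255, 0.967, -0.0], [0.967, 0.255, 0.0], [0.0, -0.0, -1.0]]
wrist_force: [0.4, -0.7, -3.9]
width: 0.0141
grip_force: 59.1
```

Run:
```python
from h import *
s=status.read_state();print(s["tcp_pos"],s["t"],s["torque"],s["wrist_force"],s["joints"])
a=eyes.get_image("top")[170:270,340:460,::-1];b=eyes.get_image("scene")[90:220,300:430,::-1]
a=cv2.resize(a,(400,333),interpolation=cv2.INTER_CUBIC);b=cv2.resize(b,(400,400),interpolation=cv2.INTER_CUBIC)
c=np.zeros((400,800,3),np.uint8);c[:333,:400]=a;c[:,400:]=b;cv2.imwrite("pics/l1.png",c)
```

```text
[ 0.49705001 -0.35426281  0.2112444 ] 9.7667 [0.0051484  0.03312756 0.03493607] [ 0.41496151 -0.67974708 -3.85800388] [-3.89166403e+01  2.58066667e+01  7.80724155e+01  8.17688898e-04
  7.61242794e+01 -5.36979545e+01]
```

View pics/l1.png

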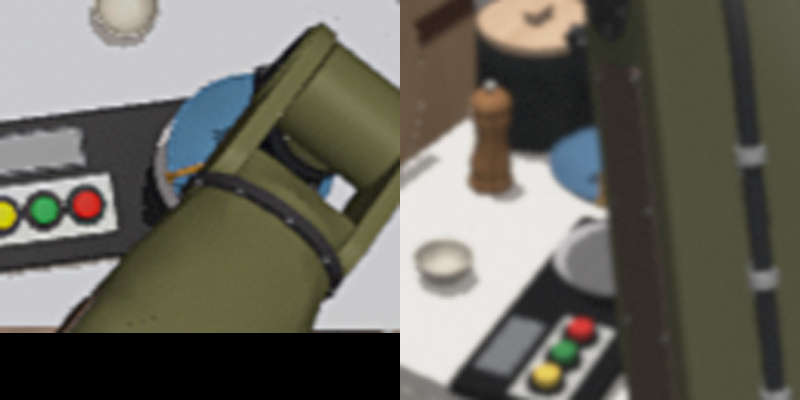

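The dish hangs level about 9 cm above the platter, with the platter visible below it, and the load of about 3.7 N matches dish plus ball. Now the slow clockwise turn, 1.69 rad in two halves.

Call:
{"api": "jog_arm", "payload": {
  "targets": [
    [[0, 0, 0, 0.005], [0, 0, 0, 0.02], [0, 0, 0, 0.045], [0, 0, 0, 0.08], [0, 0, 0, 0.125], [0, 0, 0, 0.175], [0, 0, 0, 0.23], [0, 0, 0, 0.285], [0, 0, 0, 0.34], [0, 0, 0, 0.395], [0, 0, 0, 0.45], [0, 0, 0, 0.505], [0, 0, 0, 0.56], [0, 0, 0, 0.615], [0, 0, 0, 0.67], [0, 0, 0, 0.72], [0, 0, 0, 0.765], [0, 0, 0, 0.805], [0, 0, 0, 0.835], [0, 0, 0, 0.85]]
  ]
}}

```text
t: 11.53
tcp_pos: [0.4971, -0.3543, 0.2113]
orientation: [[0.56, 0.829, 0.0], [0.829, -0.56, -0.0], [-0.0, 0.0, -1.0]]
wrist_force: [-0.6, 0.0, -4.4]
width: 0.0141
grip_force: 59.0
```

Call:
{"api": "jog_arm", "payload": {
  "targets": [
    [[0, 0, 0, 0.005], [0, 0, 0, 0.02], [0, 0, 0, 0.045], [0, 0, 0, 0.08], [0, 0, 0, 0.125], [0, 0, 0, 0.175], [0, 0, 0, 0.23], [0, 0, 0, 0.285], [0, 0, 0, 0.34], [0, 0, 0, 0.395], [0, 0, 0, 0.45], [0, 0, 0, 0.505], [0, 0, 0, 0.56], [0, 0, 0, 0.61], [0, 0, 0, 0.66], [0, 0, 0, 0.71], [0, 0, 0, 0.755], [0, 0, 0, 0.795], [0, 0, 0, 0.825], [0, 0, 0, 0.84]]
  ]
}}

```text
t: 13.2
tcp_pos: [0.4971, -0.3542, 0.2113]
orientation: [[0.991, 0.137, 0.0], [0.137, -0.991, 0.0], [0.0, -0.0, -1.0]]
wrist_force: [-0.2, 0.0, -4.0]
width: 0.014
grip_force: 59.0
```

Call:
{"api": "jog_arm", "payload": {
  "targets": [
    [[0, 0, 0, 0], [0, 0, 0, 0], [0, 0, 0, 0], [0, 0, 0, 0], [0, 0, 0, 0], [0, 0, 0, 0], [0, 0, 0, 0], [0, 0, 0, 0], [0, 0, 0, 0], [0, 0, 0, 0], [0, 0, 0, 0], [0, 0, 0, 0]]
  ]
}}

```text
t: 14.2
tcp_pos: [0.4971, -0.3543, 0.2113]
orientation: [[0.99, 0.138, -0.0], [0.138, -0.99, -0.0], [-0.0, 0.0, -1.0]]
wrist_force: [0.2, 0.6, -3.6]
width: 0.0145
grip_force: 59.0
```

Run:
```python
from h import *
s=status.read_state();R=s["orientation"];print(s["tcp_pos"],s["t"],s["torque"],s["wrist_force"],"tool y yaw",np.degrees(np.arctan2(R[1,1],R[0,1])))
a=eyes.get_image("top")[170:270,330:450,::-1];b=eyes.get_image("scene")[90:220,300:430,::-1]
a=cv2.resize(a,(400,333),interpolation=cv2.INTER_CUBIC);b=cv2.resize(b,(400,400),interpolation=cv2.INTER_CUBIC)
c=np.zeros((400,800,3),np.uint8);c[:333,:400]=a;c[:,400:]=b;cv2.imwrite("pics/r1.png",c)
```

```text
[ 0.49705109 -0.35427364  0.2112805 ] 14.2 [-0.00341548 -0.01543097 -0.01150527] [ 0.18784386  0.57085037 -3.6056255 ] tool y yaw -82.04721670689081
```

View pics/r1.png

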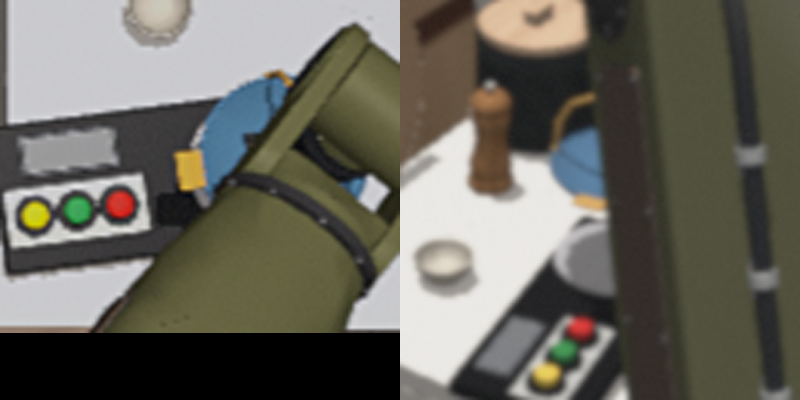

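The lip now points to the key end, its outer edge running from (175,152) to (182,190), parallel to the scale's end. The dish is over the platter and the bystanders haven't moved. I'll check the lip's bearing numerically, then hand in.

Run:
```python
from h import *
from bench import workorder
q=at_z("top",(330+178.5/3.333,170+171/3.333),.162); d=q-[.497,-.354,.162]
err=np.degrees(np.arctan2(d[1],d[0]))-97.85; print(q,np.linalg.norm(d),err)
if abs(err)<6: print(workorder.finish_job())
```

```text
[ 0.48188489 -0.2598014   0.162     ] 0.09540357394919496 1.26597264858745
the job is handed in; nothing more can be done
None
```

The job is handed in: I pressed green, then yellow, and the dish is held still about 9 cm above the platter, its lip within about 1.3° of the key end; the arm hid the ball from both cameras after the lift, so I only have the steady load of about 3.7 N to say it is still in the dish.

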